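# Refit a towel-cart wheel with a push-on axle cap

## Robot

A 6-joint arm with a two-finger parallel gripper is mounted at the origin on the work surface. World frame = base frame: x ahead of the robot, y to its left, z up, the work surface at z = 0. Lengths are in m, angles in rad, forces in N, time in s.
With the tool pointing down it reaches from about 0.375 to 0.9 m from the base axis. Payload 3.1 kg.
Tool frame: the origin (TCP) lies midway between the tips of the shut fingers; the grasp point (between the pads) lies 19 mm behind it (r.grasp_offset is the distance from the TCP to the grasp point, in m); z points along the fingers, y is the line along which they close (so a half turn about z gives the same grasp; the last joint's range is limited). The gripper opens to 85 mm and grips with 20 to 120 N. Pads are 22 mm wide; open, the fingers measure 114 mm over their backs; the gripper's body (76 mm by 85 mm) begins 54 mm behind the grasp point. The pads swing forward as they close: fully open they stand 13 mm farther back than shut.
Start: joints at [0.995, 0.527, 1.433, -0, 1.181, -0.178], TCP at [0.242, 0.576, 0.231] pointing down, gripper open.
Joint ranges: [-3.08, 3.08], [-0.75, 2.2], [0.22, 2.44], [-1.43, 4.57], [0, 2.65], [-2.85, 2.85]. Speed limits (rad/s): [2.79, 2.79, 3.14, 3.14, 3.14, 3.14].

## Interface

Orientations are given as a rotation vector (axis times angle).
In Python, from rig import telemetry, optics, workorder, r gives the robot as it stands.
- The arm moves only by the tool step_arm, never from a script. Its argument "commands" is one flat list of numbers, 5 for each row, row after row: the closure, from 0 (fully open) to 1 (shut), then the shift along the world's x, y, z in cm, then the turn about the world's z in degrees. In form: [fingers, dx, dy, dz, yaw, fingers, dx, dy, dz, yaw, ...]. A call has 1 to 10 rows; each row shifts and turns the commanded pose from where the row before left it; what a row does not reach is not made up. A row lasts 1/10 s, in which the tool goes at most 50 mm and 8.59 degrees, less where a joint would pass 70% of its speed; a pose out of reach is approached as far as the arm can. A call with a gripper value outside its range is refused whole. The fingers move at their own pace and stop on an object; "newtons" is the grip in N (left out, the last holds). Time passes only in rows, so rows that do not move let the fingers close. It gives the time, the measured TCP pose, the force, the opening and the grip force at its end, in the units of the state.
- telemetry.sense(): the state, without advancing time (a new reading comes with each control period).
- optics.read_camera(name): name is "scene" or "top" or "wrist"; returns the picture (384x512x3 uint8, red, green, blue); there is no depth.
- optics.camera_model(name): a dict with "camera_matrix" (3x3 intrinsics, pixels), "R" (3x3) and "t" (3): a world point X has camera coordinates R X + t. Camera axes: x right, y down, z forward; pixel columns grow to the right and rows downward; lengths in m; the calibration is good to about 2 mm. A picture is of the moment at which its call begins: read the wrist's pose just before it. camera_model takes no time and is no camera call; for the wrist camera it gives the pose at the moment of the call.
- workorder.close_job(): hands the job in; it is judged then, once.
The state is a dict: "time": time; "joint_positions": joint angles; "dq": joint speeds; "joint_torque": joint torques, N m; "tool_pos": TCP position; "tcp_rot": TCP orientation; "force": force on the tool from outside, world axes, zero at the start; "moment": the same for the moment, N m; "width": finger opening in m; "grip_force": force on a finger pad.
Only numpy, scipy, OpenCV 4.12 (cv2) and the standard library are available. Lean on these libraries where they do the work, as an engineer would, in place of code of your own. Each camera call takes 0.05 s, during which the arm holds its last target. There are 200 camera calls.

## Task

Put the towel cart's wheel onto the upright axle, collar side up, right down to the shoulder. Then set the steel push-on cap over the axle's end and press it straight down, feeling the force, until it bites tight against the wheel's sprung collar and stays tight when you let go; the wheel's hub must never be pressed with more than 20 N. Leave the other things on the counter where they are.

Things in the scene. Friction and masses are not known exactly. Their poses are not given: they have to be found in the camera images.
- foot: Fixed steel foot tube (30 x 30 mm, 190 mm long along the body's x from -50 to +140 mm) held on two wooden rests 64 mm wide, with a plain steel axle 10 mm in diameter standing vertically near one end. Origin on the axle's axis near the counter surface (0 to 8 mm above it, it varies), z up along the axle; the tube's top is 36 mm above the origin.
- shoulder (a point): Point on the axle's axis at the top of its round shoulder (22 mm in diameter, 4 mm high, on the tube), where the wheel's underside comes to rest; 40 mm above the foot's origin. z up.
- axle_tip (a point): Tip of the axle, 57 mm above the shoulder. The axle is 10 mm in diameter; its last 12 mm taper to 6 mm at the tip.
- wheel: Loose grey plastic wheel, 60 mm in diameter, tread 22 mm high, about 100 g, lying flat, collar side up. Bore 14 mm right through (2 mm play all round the axle). In its hub a sprung steel collar 28 mm in diameter stands proud: its face is 25 to 41 mm above the underside (it differs each time and is not measured). Origin at the centre of the underside, z up through the hub.
- cap: Loose steel push-on axle cap, hat-shaped, 36 g, standing open end down in the tray: flange 32 mm in diameter, 3 mm thick, above it a closed dome 21 mm in diameter up to a height of 40.5 mm. Origin at the centre of the underside, z up through the dome. Cavity 15 mm wide, 36 mm deep.
- tray: Fixed shallow aluminium tray, 160 x 160 mm, rim 12 mm high, floor 4 mm thick, in which the cap stands. Origin at the centre of its underside.
- pump: White pump bottle, 68 mm in diameter, about 190 mm high, beyond the foot; bystander. Origin at the centre of its underside.
- amber: Small amber bottle, 42 mm in diameter, 85 mm high; bystander. Origin at the centre of its underside.
- bowl: Small steel bowl, 100 mm in diameter, 45 mm high, on the far left of the counter; bystander. Origin at the centre of its underside.
- teeth (a point): Middle of the cap's four sprung inner teeth, on its axis 4 mm above its underside. They meet the axle's taper with the cap's underside about 50 mm above the shoulder; from there on pushing the cap down takes up to about 10 N, then the collar's spring adds up to 7 N, then the force rises steeply. A total push of 14 to 16 N seats the cap tight. It does not go down by its own weight.
- hub_mid (a point): Point on the wheel's axis 22 mm above its underside, level with the tread's upper side. The collar above it is what the cap's flange presses on: it gives 3 mm, its spring rising from about 0.6 to 7 N, and then is solid. Tight means that the released cap keeps the spring squeezed with over 1.5 N (about half a millimetre or more).

How it is judged:
By the outcome, as a careful person would: the job done as asked, in the order asked, and still so for the second after the job is handed in, with the robot touching nothing.
It also fails if it takes over 53 s, if anything falls off the work surface, if the arm or the gripper's body presses on something with over 40 N, if the wrist force passes 120 N, or if a joint passes its speed limit or range.

## Working session

There is one attempt and no reset: what is moved stays moved. The work goes in short steps, Python scripts to look and compute and a tool call to move; the robot and the scene stay as the last step left them, time stands still between calls to the robot, and variables do not carry over. Pictures are saved under pics/ and viewed, at most 10 in all, crops included, and the job is handed in when it is done.

Besides the shell and the picture viewer there is one more tool, called after "Emit:" in YAML: its name, and indented under it one key for each argument. step_arm: Moves the arm, as the interface text tells. Its arguments: {"type":"object","properties":{"commands":{"type":"array","items":{"type":"number"}},"newtons":{"type":"number"}},"required":["commands"]}

```bash
mkdir -p pics; ls; cat > h.py <<'E'
from rig import telemetry, optics, workorder, r
import numpy as np, cv2
def snap(n,f): 
    m=optics.camera_model(n); im=optics.read_camera(n); cv2.imwrite(f'pics/{f}.png',im[...,::-1]); return im,m
def ray(m,u,v,z):
    d=m['R'].T@np.linalg.inv(m['camera_matrix'])@[u,v,1]; c=-m['R'].T@m['t']; return (c+d*(z-c[2])/d[2]).round(4)
def proj(m,X):
    p=m['camera_matrix']@(m['R']@np.array(X)+m['t']); return (p[:2]/p[2]).round(1)
E
python3 - <<'E'
from h import *
a,m=snap('top','a');b,n=snap('scene','b');
s=telemetry.sense();print(s['tool_pos'],s['tcp_rot'],s['force'],s['width'],s['time'])
for k in(m,n):print((-k['R'].T@k['t']).round(3),k['R'].round(2).tolist(),k['camera_matrix'][0])
import json
np.savez('cams.npz',**{f'top_{k}':m[k] for k in m if k in('R','t','camera_matrix')},**{f'scene_{k}':n[k] for k in n if k in('R','t','camera_matrix')})
E
```

```text
pics
[0.24173659 0.57566393 0.23044613] [-6.20621561e-01 -3.07895751e+00  2.82038507e-03] [0.76139088 0.08070658 0.17482206] 0.08527346695960891 0.1
[0.46  0.028 0.995] [[-0.03, -1.0, -0.01], [-0.99, 0.03, -0.15], [0.15, 0.01, -0.99]] [401.73942187   0.         250.159203  ]
[ 1.361 -0.382  0.611] [[0.44, 0.9, 0.03], [0.46, -0.2, -0.86], [-0.77, 0.39, -0.51]] [419.14657053   0.         263.12896549]
```

View pics/a.png

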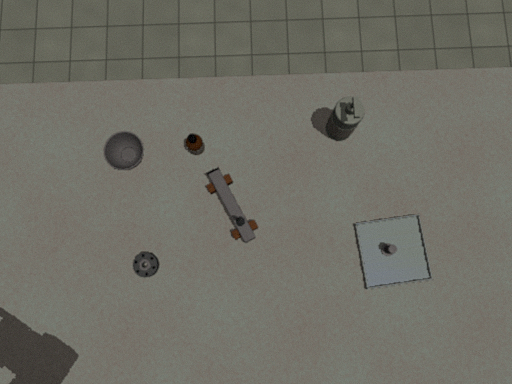

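View pics/b.png

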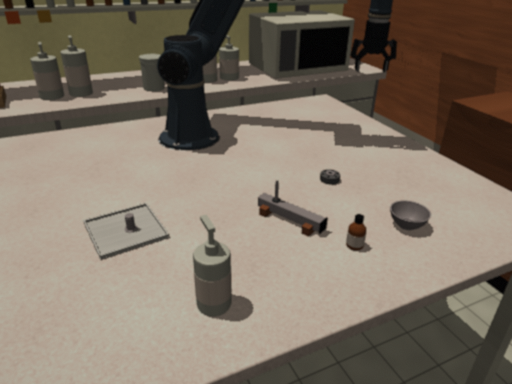

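Top view: wheel (146,264), axle near (240,221), cap (389,249), bowl (124,151), amber (194,143) and pump (345,118). I'll enlarge the parts that matter.

```bash
python3 - <<'E'
import cv2,numpy as np
a=cv2.imread('pics/a.png');b=cv2.imread('pics/b.png')
c=lambda i,u,v:cv2.convertScaleAbs(cv2.resize(i[v-22:v+22,u-22:u+22],(264,264),interpolation=cv2.INTER_CUBIC),alpha=1.7)
cv2.imwrite('pics/c.png',np.vstack([np.hstack([c(a,146,264),c(a,240,221),c(a,389,249)]),np.hstack([c(b,330,177),c(b,277,192),c(b,130,223)])]))
E
```

```text
(no output)
```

View pics/c.png

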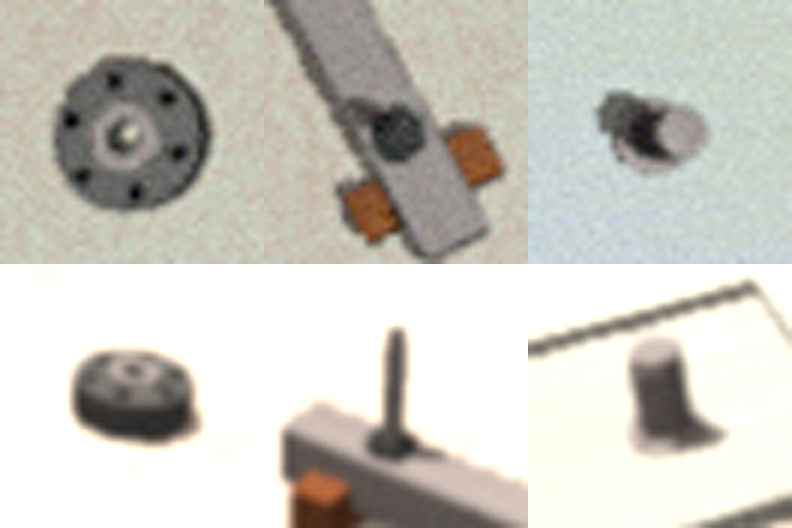

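The crops show the wheel's bore and collar at top-view (144.6,264.1), the shoulder at (240,221) and the dome top at (392,248.5). In the scene view the axle tip is at (276.6,180.4) and the dome top at (129.2,215.2).

```bash
cat >> h.py <<'E'
def tri(obs):
    A=[];b=[]
    for m,u,v in obs:
        P=m['camera_matrix']@np.c_[m['R'],m['t']]
        for k,q in((0,u),(1,v)):
            A.append(P[k,:3]-q*P[2,:3]);b.append(q*P[2,3]-P[k,3])
    return np.linalg.lstsq(np.array(A),np.array(b),rcond=None)[0].round(4)
E
python3 - <<'E'
from h import *
m=optics.camera_model('top');n=optics.camera_model('scene')
print('wheel z.025,.035',ray(m,144.6,264.1,.025),ray(m,144.6,264.1,.04),tri([(m,144.6,264.1),(n,308+131/6-.5,155+(371-264)/6-.5)]))
print('shoulder',ray(m,239.9,221,.044),ray(n,275.5,199,.044),tri([(m,239.9,221),(n,275.5,199)]))
print('tip',ray(n,276.6,180.0,.101))
print('cap',ray(m,392.3,248.6,.0445),ray(n,129.2,215.2,.0445),tri([(m,392.3,248.6),(n,129.2,215.2)]))
print('tube end dir',ray(m,211,172,.04)-ray(m,239.9,221,.04))
w=optics.camera_model('wrist');s=telemetry.sense();print('wristcam',(-w['R'].T@w['t'])-s['tool_pos'],w['R'].round(2).tolist(),w['camera_matrix'][0])
from scipy.spatial.transform import Rotation as R
print(R.from_rotvec(s['tcp_rot']).as_matrix().round(3).tolist())
E
```

```text
wheel z.025,.035 [0.464  0.2915 0.025 ] [0.4639 0.2874 0.04  ] [0.4635 0.2905 0.0252]
shoulder [0.5586 0.0604 0.044 ] [0.5594 0.0584 0.044 ] [0.5583 0.0598 0.0431]
tip [0.5613 0.0579 0.101 ]
cap [ 0.4829 -0.2946  0.0445] [ 0.486  -0.2945  0.0445] [ 0.483  -0.2947  0.0428]
tube end dir [0.1218 0.0673 0.    ]
wristcam [-0.0690883   0.02886912  0.14239167] [[0.39, 0.92, -0.0], [0.88, -0.37, 0.29], [0.27, -0.12, -0.96]] [275.68960406   0.         256.76580414]
[[-0.922, 0.387, -0.001], [0.387, 0.922, -0.002], [0.0, -0.002, -1.0]]
```

Emit:
step_arm:
  commands: [0,2.22,-2.85,-1.0,0,0,2.22,-2.85,-1.0,0,0,2.22,-2.85,-1.0,0,0,2.22,-2.85,-1.0,0,0,2.22,-2.85,-1.0,0,0,2.22,-2.85,-1.0,0,0,2.22,-2.85,-1.0,0,0,2.22,-2.85,-1.0,0,0,2.22,-2.85,-1.0,0,0,2.22,-2.85,-1.0,0]

```text
time: 1.1
tool_pos: [0.4646, 0.2899, 0.1306]
tcp_rot: [-0.621, -3.079, 0.0]
force: [1.4, 1.0, 0.0]
width: 0.0854
grip_force: 0.0
```

```bash
python3 - <<'E'
from h import *
import pickle
s=telemetry.sense();im,m=snap('wrist','w1');pickle.dump(m,open('w1.pkl','wb'));print(s['tool_pos'],s['time'])
E
```

```text
[0.46461718 0.28986981 0.13064164] 1.1
```

Emit:
step_arm:
  commands: [0,1.2,-2.8,1.0,0,0,1.2,-2.8,1.0,0,0,1.2,-2.8,1.0,0,0,1.2,-2.8,1.0,0,0,1.2,-2.8,1.0,0,0,1.2,-2.8,1.0,0,0,1.2,-2.8,1.0,0,0,1.1,-2.8,1.0,0,0,0,0,0,0,0,0,0,0,0]

```text
time: 2.15
tool_pos: [0.5588, 0.067, 0.2111]
tcp_rot: [-0.623, -3.078, -0.001]
force: [0.9, -0.3, 0.3]
width: 0.0852
grip_force: 0.0
```

```bash
python3 - <<'E'
from h import *
import pickle
s=telemetry.sense();im,m=snap('wrist','w2');pickle.dump(m,open('w2.pkl','wb'));print(s['tool_pos'],s['time'])
a=cv2.imread('pics/w1.png');b=cv2.imread('pics/w2.png')
cv2.imwrite('pics/w12.png',cv2.convertScaleAbs(np.hstack([a[:,60:460],b[:,60:460]]),alpha=1.4))
E
```

```text
[0.5587679  0.06695922 0.21108284] 2.15
```

View pics/w12.png

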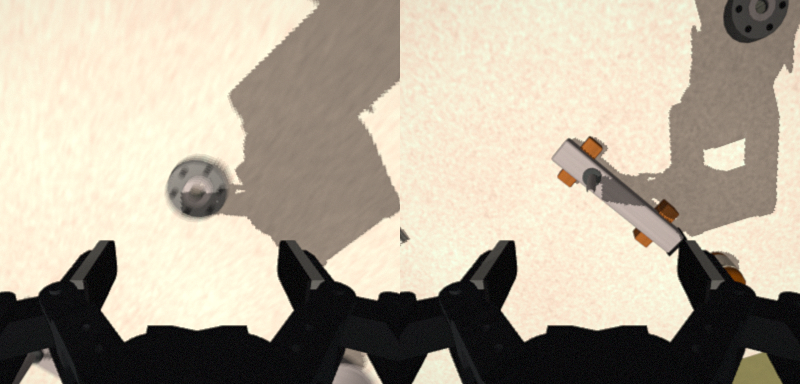

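The wheel's collar is at about (258,188) in w1, blurred by motion. In w2 the shoulder is at about (253,179). I'll enlarge both.

```bash
python3 - <<'E'
import cv2,numpy as np
f=lambda n,u,v,h,s:cv2.convertScaleAbs(cv2.resize(cv2.imread(f'pics/{n}.png')[v-h:v+h,u-h:u+h],(s,s),interpolation=cv2.INTER_CUBIC),alpha=1.4)
cv2.imwrite('pics/d.png',np.hstack([f('w1',258,188,40,400),f('w2',254,180,25,400)]))
E
```

```text
(no output)
```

View pics/d.png

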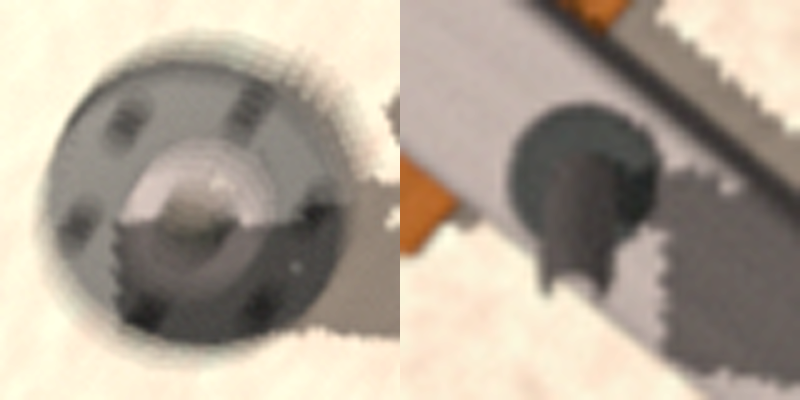

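```bash
python3 - <<'E'
from h import *
import pickle
w1,w2=[pickle.load(open(f'w{i}.pkl','rb')) for i in(1,2)]
m=optics.camera_model('top');n=optics.camera_model('scene')
print('wheel',[ray(w1,257,191.2,z) for z in(.025,.033,.041)],tri([(w1,257,191.2),(m,144.6,264.1),(n,308+131/6-.5,155+(371-264)/6-.5)]))
print('tread',ray(w1,257,188.6,.022))
print('shoulder',[ray(w2,251.7,176.4,z) for z in(.04,.044,.048)])
print('tip',[ray(w2,250.8,190,z) for z in(.097,.101,.105)], tri([(w2,250.8,190),(n,276.6,180)]))
E
```

```text
wheel [array([0.4655, 0.289 , 0.025 ]), array([0.4632, 0.29  , 0.033 ]), array([0.461 , 0.2909, 0.041 ])] [0.4641 0.29   0.026 ]
tread [0.4639 0.2897 0.022 ]
shoulder [array([0.559 , 0.0597, 0.04  ]), array([0.5581, 0.0602, 0.044 ]), array([0.5572, 0.0606, 0.048 ])]
tip [array([0.5585, 0.0601, 0.097 ]), array([0.5575, 0.0606, 0.101 ]), array([0.5564, 0.0612, 0.105 ])] [0.5579 0.06   0.0987]
```

Emit:
step_arm:
  commands: [0,-1.18,2.78,-1.6,0,0,-1.18,2.78,-1.6,0,0,-1.18,2.78,-1.6,0,0,-1.18,2.78,-1.6,0,0,-1.18,2.78,-1.6,0,0,-1.18,2.78,-1.6,0,0,-1.18,2.78,-1.6,0,0,-1.19,2.79,-1.6,0,0,0,0,-3.0,0,0,0,0,-3.0,0]

```text
time: 3.2
tool_pos: [0.4625, 0.292, 0.0224]
tcp_rot: [-0.614, -3.081, -0.0]
force: [0.3, -0.5, 0.6]
width: 0.0855
grip_force: 0.0
```

Emit:
step_arm:
  commands: [0,0,0,-1.0,0,0,0,0,-1.0,0,0,0,0,0,0]

```text
time: 3.5
tool_pos: [0.4638, 0.2897, 0.0026]
tcp_rot: [-0.62, -3.078, 0.001]
force: [-0.1, -0.8, 0.7]
width: 0.0854
grip_force: 0.0
```

Emit:
step_arm:
  commands: [0,0,0,-0.4,0,0.4,0,0,0,0,0.6,0,0,0,0,0.6,0,0,0,0,0.6,0,0,0,0,0.6,0,0,0,0,0.6,0,0,0,0]
  newtons: 40

```text
time: 4.2
tool_pos: [0.4654, 0.2898, 0.0006]
tcp_rot: [0.62, 3.078, 0.002]
force: [-0.7, -0.5, 6.6]
width: 0.058
grip_force: 42.9
```

Emit:
step_arm:
  commands: [0.6,0,0,1.0,0,0.6,0,0,3.0,0,0.6,0,0,4.0,0,0.6,0,0,4.0,0,0.6,0,0,2.0,0,0.6,0,0,0,0,0.6,0,0,0,0]

```text
time: 4.9
tool_pos: [0.4642, 0.2895, 0.1396]
tcp_rot: [0.621, 3.079, 0.0]
force: [-0.6, -1.4, -1.7]
width: 0.0577
grip_force: 43.5
```

```bash
python3 - <<'E'
from h import *
import pickle
s=telemetry.sense();im,m=snap('wrist','w3');pickle.dump(m,open('w3.pkl','wb'));im2,_=snap('scene','s3');print(s['tool_pos'],s['time'],s['force'])
w=optics.camera_model('scene');u,v=proj(w,s['tool_pos']).astype(int);print(u,v)
b=im2[max(0,v-50):v+50,u-50:u+50][...,::-1];b=cv2.resize(b,(384,384),interpolation=cv2.INTER_CUBIC)
cv2.imwrite('pics/e.png',cv2.convertScaleAbs(np.hstack([im[:,56:456,::-1],b]),alpha=1.4))
E
```

```text
[0.46422031 0.28951766 0.13955856] 4.9 [-0.56070359 -1.42211038 -1.71796396]
333 137
```

View pics/e.png

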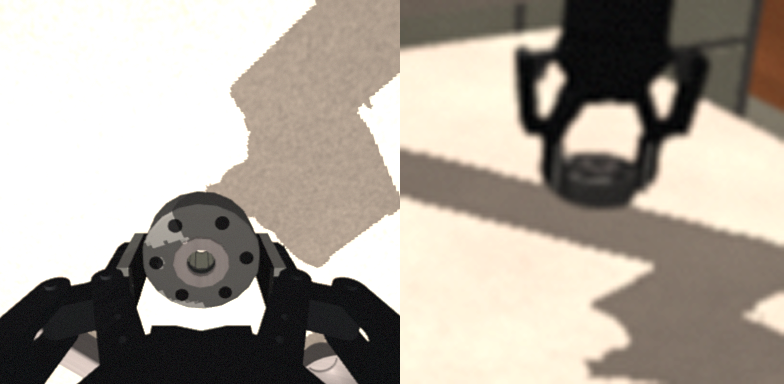

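The wheel is held level, with its collar centre at (257,261) in the wrist view. The tread's lower edge is at v≈307, its left edge at u≈199 and its right edge at u≈313.

```bash
python3 - <<'E'
from h import *
import pickle
w=pickle.load(open('w3.pkl','rb'));t=np.array([.4642,.2895,.1396]);zu=.139
for h in(.025,.029,.033,.037,.041):
    c=ray(w,257,261.5,zu+h); a=np.linspace(0,6.28,200)
    f=lambda r,z:(lambda P:(P.min(0),P.max(0)))(np.array([proj(w,[c[0]+r*np.cos(q),c[1]+r*np.sin(q),z]) for q in a]))
    print(h,c-t,'tread',f(.03,zu+.022),'collar',f(.014,zu+h))
E
```

```text
0.025 [-0.0029  0.0008  0.0244] tread (array([196.3, 201.2]), array([317.5, 308.5])) collar (array([228.1, 235.4]), array([285.8, 286.2]))
0.029 [-0.0052  0.0018  0.0284] tread (array([196.1, 196. ]), array([317.9, 304.5])) collar (array([227.1, 234.3]), array([286.8, 286.9]))
0.033 [-0.0074  0.0027  0.0324] tread (array([195.7, 191.1]), array([318.2, 300.8])) collar (array([226. , 233.4]), array([287.9, 287.9]))
0.037 [-0.0097  0.0037  0.0364] tread (array([195.5, 185.8]), array([318.6, 296.7])) collar (array([224.9, 232.1]), array([289.1, 288.7]))
0.041 [-0.0119  0.0046  0.0404] tread (array([195.1, 180.8]), array([318.9, 292.8])) collar (array([223.6, 231.1]), array([290.3, 289.9]))
```

```bash
python3 - <<'E'
import cv2
i=cv2.imread('pics/w3.png')[180:320,187:327]
cv2.imwrite('pics/f.png',cv2.convertScaleAbs(cv2.resize(i,(560,560),interpolation=cv2.INTER_CUBIC),alpha=1.8))
E
```

```text
(no output)
```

View pics/f.png

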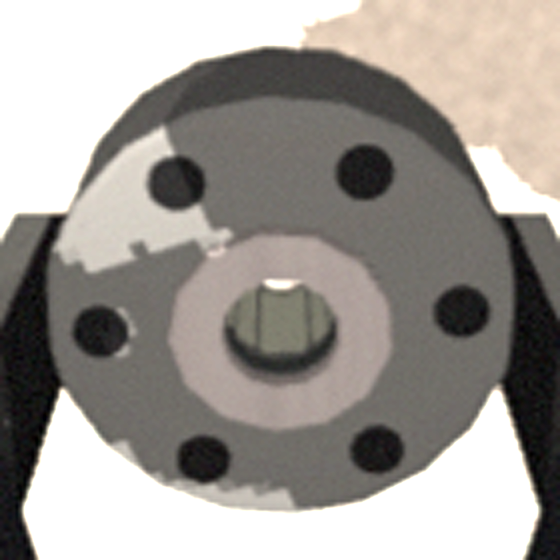

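The collar face is about 26 mm above the underside. The wheel sits about 2 mm off the TCP in −x. I'll carry it over the axle.

Emit:
step_arm:
  commands: [0.6,1.2,-2.88,-0.1,0,0.6,1.2,-2.88,-0.1,0,0.6,1.2,-2.88,-0.1,0,0.6,1.2,-2.88,-0.1,0,0.6,1.2,-2.88,-0.1,0,0.6,1.2,-2.88,-0.1,0,0.6,1.2,-2.88,-0.1,0,0.6,1.2,-2.88,-0.1,0,0.6,0,0,-1.8,0,0.6,0,0,0,0]

```text
time: 6.0
tool_pos: [0.5582, 0.0584, 0.1099]
tcp_rot: [-0.623, -3.071, 0.001]
force: [-1.0, 0.2, -1.7]
width: 0.0578
grip_force: 43.4
```

Emit:
step_arm:
  commands: [0.6,0,0,0,0]

```text
time: 6.1
tool_pos: [0.5589, 0.0596, 0.1117]
tcp_rot: [-0.62, -3.075, 0.001]
force: [0.2, 1.1, -1.8]
width: 0.0577
grip_force: 43.4
```

```bash
python3 - <<'E'
from h import *
s=telemetry.sense();im,m=snap('wrist','w4');im2,n=snap('scene','s4');im3,t=snap('top','t4');print(s['tool_pos'],s['force'])
c=lambda i,u,v,h:cv2.convertScaleAbs(cv2.resize(i[v-h:v+h,u-h:u+h,::-1],(390,390),interpolation=cv2.INTER_CUBIC),alpha=1.7)
cv2.imwrite('pics/g.png',np.hstack([c(im,257,255,40),c(im2,277,185,30)]))
E
```

```text
[0.55894607 0.05955576 0.11168298] [ 0.22384675  1.0893403  -1.79033114]
```

View pics/g.png

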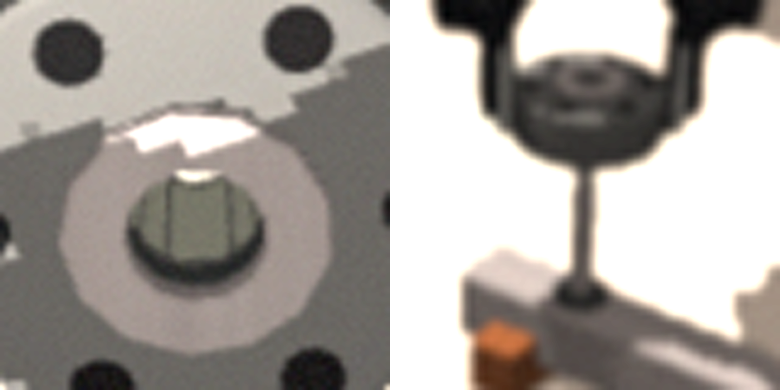

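Emit:
step_arm:
  commands: [0.6,0.1,0,0,0,0.6,0,0,-0.7,0,0.6,0,0,-0.6,0,0.6,0,0,-0.5,0,0.6,0,0,0,0,0.6,0,0,0,0]

```text
time: 6.85
tool_pos: [0.5614, 0.0593, 0.095]
tcp_rot: [-0.621, -3.079, 0.0]
force: [0.0, 0.3, -1.1]
width: 0.0579
grip_force: 43.4
```

Emit:
step_arm:
  commands: [0.6,0,0,-0.6,0,0.6,0,0,-0.6,0,0.6,0,0,-0.6,0,0.6,0,0,0,0]

```text
time: 7.25
tool_pos: [0.5608, 0.0593, 0.0762]
tcp_rot: [-0.62, -3.077, 0.0]
force: [-0.0, -0.0, -1.2]
width: 0.0579
grip_force: 43.4
```

Emit:
step_arm:
  commands: [0.6,0,0,-0.6,0,0.6,0,0,-0.6,0,0.6,0,0,-0.6,0,0.6,0,0,-0.5,0,0.6,0,0,0,0,0.6,0,0,0,0]

```text
time: 7.85
tool_pos: [0.5615, 0.0593, 0.0541]
tcp_rot: [-0.621, -3.079, 0.0]
force: [1.3, 0.0, -1.4]
width: 0.0579
grip_force: 43.4
```

Emit:
step_arm:
  commands: [0.6,0,0,-0.2,0,0.6,0,0,-0.2,0,0.6,0,0,0,0]

```text
time: 8.15
tool_pos: [0.5615, 0.0593, 0.0502]
tcp_rot: [-0.621, -3.079, 0.0]
force: [0.7, -0.5, -0.9]
width: 0.058
grip_force: 43.4
```

Emit:
step_arm:
  commands: [0.6,0,0,-0.2,0,0.6,0,0,-0.1,0,0.6,0,0,0,0]

```text
time: 8.45
tool_pos: [0.5614, 0.0593, 0.0471]
tcp_rot: [-0.621, -3.079, 0.0]
force: [-0.8, 0.2, -1.4]
width: 0.0581
grip_force: 43.4
```

Emit:
step_arm:
  commands: [0.6,0,0,-0.1,0,0.6,0,0,-0.1,0,0.6,0,0,0,0]

```text
time: 8.75
tool_pos: [0.5615, 0.0593, 0.0452]
tcp_rot: [-0.621, -3.079, 0.0]
force: [-0.7, -0.7, -1.2]
width: 0.0578
grip_force: 43.4
```

Emit:
step_arm:
  commands: [0.6,0,0,-0.1,0,0.6,0,0,-0.1,0,0.6,0,0,0,0]

```text
time: 9.05
tool_pos: [0.5617, 0.0593, 0.0445]
tcp_rot: [0.62, 3.079, -0.0]
force: [-2.3, -0.4, 7.0]
width: 0.0578
grip_force: 44.2
```

Emit:
step_arm:
  commands: [0.6,0,0,-0.1,0,0.6,0,0,0,0]

```text
time: 9.25
tool_pos: [0.5617, 0.0593, 0.0444]
tcp_rot: [0.62, 3.079, -0.0]
force: [-2.4, -0.2, 12.8]
width: 0.0578
grip_force: 44.9
```

Contact at the shoulder: the wheel's underside is at z≈0.044. I'll ease off, open and rise.

Emit:
step_arm:
  commands: [0.6,0,0,0.1,0,0.3,0,0,0.05,0,0,0,0,0,0,0,0,0,0,0,0,0,0,0,0,0,0,0,1,0,0,0,0,4,0,0,0,0,5,0,0,0,0,2,0,0,0,0,0,0]

```text
time: 10.25
tool_pos: [0.5643, 0.0592, 0.1682]
tcp_rot: [0.619, 3.071, 0.002]
force: [-0.4, -0.4, 0.4]
width: 0.0852
grip_force: 0.0
```

```bash
python3 - <<'E'
from h import *
import pickle
s=telemetry.sense();im,m=snap('wrist','w5');pickle.dump(m,open('w5.pkl','wb'));im2,n=snap('scene','s5');print(s['tool_pos'],s['force'],s['width'])
c=lambda i,u,v,h:cv2.convertScaleAbs(cv2.resize(i[v-h:v+h,u-h:u+h,::-1],(390,390),interpolation=cv2.INTER_CUBIC),alpha=1.7)
u,v=proj(m,[.559,.06,.08]).astype(int);print(u,v)
cv2.imwrite('pics/i.png',np.hstack([c(im,u,v,65),c(im2,277,190,30)]))
E
```

```text
[0.56425007 0.05916283 0.16821378] [-0.38996142 -0.3817965   0.35053986] 0.0851540497122541
255 189
```

View pics/i.png

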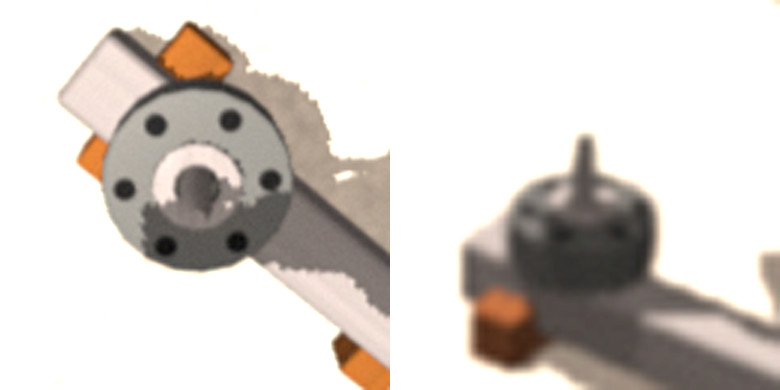

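The wheel is down on the shoulder, level, with its collar up. In the right panel the axle tip sticks up at (585,137). Now the cap.

Emit:
step_arm:
  commands: [0,-0.77,-3.54,0,0,0,-0.77,-3.54,0,0,0,-0.77,-3.54,0,0,0,-0.77,-3.54,0,0,0,-0.77,-3.54,0,0,0,-0.77,-3.54,0,0,0,-0.77,-3.54,0,0,0,-0.77,-3.54,0,0,0,-0.77,-3.54,0,0,0,-0.77,-3.54,0,0]

```text
time: 11.35
tool_pos: [0.483, -0.2952, 0.1618]
tcp_rot: [-0.62, -3.076, -0.004]
force: [0.8, -0.3, 1.0]
width: 0.0852
grip_force: 0.0
```

Emit:
step_arm:
  commands: [0,0,0,0,0,0,0,0,0,0,0,0,0,0,0]

```text
time: 11.65
tool_pos: [0.4838, -0.2931, 0.1626]
tcp_rot: [-0.619, -3.077, -0.003]
force: [0.8, 0.7, -0.0]
width: 0.0854
grip_force: 0.0
```

```bash
python3 - <<'E'
from h import *
import pickle
s=telemetry.sense();im,m=snap('wrist','w6');pickle.dump(m,open('w6.pkl','wb'));print(s['tool_pos'],s['force'],s['joint_positions'].round(2))
print(proj(m,[.4845,-.2945,.0445]),proj(m,[.4845,-.2945,.004]))
c=lambda i,u,v,h:cv2.resize(i[v-h:v+h,u-h:u+h,::-1],(500,500),interpolation=cv2.INTER_CUBIC)
u,v=proj(m,[.4845,-.2945,.03]).astype(int);print(u,v)
cv2.imwrite('pics/j.png',c(im,u,v,50))
E
```

```text
[ 0.48379697 -0.29306732  0.16256206] [ 0.77991667  0.66510059 -0.03365206] [-0.74  0.54  1.65  0.    0.96 -1.92]
[256.1 187.9] [256.2 177.9]
256 184
```

Emit:
step_arm:
  commands: [0,0.1,-0.1,-4,0,0,0,0,-4,0,0,0,0,-4,0,0,0,0,-2.6,0,0,0,0,0,0,0,0,0,0,0]
  newtons: 20

```text
time: 12.3
tool_pos: [0.4858, -0.2946, 0.0178]
tcp_rot: [-0.618, -3.079, -0.001]
force: [0.6, -0.1, 0.1]
width: 0.0853
grip_force: 0.0
```

Emit:
step_arm:
  commands: [0.4,0,0,0,0,0.55,0,0,0,0,0.65,0,0,0,0,0.72,0,0,0,0,0.8,0,0,0,0,0.9,0,0,0,0,0.9,0,0,0,0,0.9,0,0,0,0]

```text
time: 13.1
tool_pos: [0.4859, -0.2961, 0.0186]
tcp_rot: [0.621, 3.079, -0.001]
force: [-0.4, 0.7, 6.0]
width: 0.0203
grip_force: 19.8
```

Emit:
step_arm:
  commands: [0.4,0,0,0,0,0.4,0,0,0,0,0.4,0,0,0,-4,0.4,0,0,0,-8,0.4,0,0,0,-8,0.4,0,0,0,-8,0.4,0,0,0,-8,0.4,0,0,0,-8,0.4,0,0,0,-8,0.4,0,0,0,-8]

```text
time: 14.1
tool_pos: [0.4854, -0.2955, 0.0174]
tcp_rot: [-2.084, -2.35, -0.0]
force: [-1.5, -0.4, -0.5]
width: 0.0516
grip_force: 0.0
```

Emit:
step_arm:
  commands: [0.4,0,0,0,-8,0.4,0,0,0,-8,0.4,0,0,0,-8,0.4,0,0,0,-6,0.4,0,0,0,0,0.4,0,0,0,0,0.4,0,0,0,0]

```text
time: 14.8
tool_pos: [0.4855, -0.2957, 0.0177]
tcp_rot: [-2.615, -1.741, 0.0]
force: [1.4, -0.4, 1.0]
width: 0.0508
grip_force: 0.0
```

Emit:
step_arm:
  commands: [0.5,0,0,0,0,0.6,0,0,0,0,0.68,0,0,0,0,0.74,0,0,0,0,0.8,0,0,0,0,0.9,0,0,0,0,0.9,0,0,0,0,0.9,0,0,0,0]

```text
time: 15.6
tool_pos: [0.4855, -0.2957, 0.0179]
tcp_rot: [-2.616, -1.739, 0.0]
force: [-1.3, 0.3, 1.3]
width: 0.0206
grip_force: 19.7
```

Emit:
step_arm:
  commands: [1,0,0,0,0,1,0,0,0,0,1,0,0,0,0,1,0,0,1,0,1,0,0,3,0,1,0,0,4,0,1,0,0,4,0,1,0,0,2,0,1,0,0,0,0]
  newtons: 100

```text
time: 16.5
tool_pos: [0.4874, -0.2972, 0.1614]
tcp_rot: [2.61, 1.735, 0.003]
force: [0.7, 0.3, -0.2]
width: 0.0181
grip_force: 97.7
```

Emit:
step_arm:
  commands: [1,0.73,3.55,0,0,1,0.73,3.55,0,0,1,0.73,3.55,0,0,1,0.73,3.55,0,0,1,0.73,3.55,0,0,1,0.73,3.55,0,0,1,0.73,3.55,0,0,1,0.73,3.55,0,0,1,0.73,3.55,0,0,1,0.73,3.55,0,0]

```text
time: 17.5
tool_pos: [0.5576, 0.0609, 0.1561]
tcp_rot: [-2.615, -1.738, 0.004]
force: [1.5, -0.4, 0.2]
width: 0.0186
grip_force: 97.7
```

Emit:
step_arm:
  commands: [1,0,0,0,0,1,0,0,0,0,1,0,0,0,0,1,0,0,0,0]

```text
time: 17.9
tool_pos: [0.5582, 0.0581, 0.1573]
tcp_rot: [-2.618, -1.736, 0.002]
force: [-0.0, -0.6, -0.7]
width: 0.0184
grip_force: 97.7
```

Emit:
step_arm:
  commands: [1,0.05,0.15,-1.5,0,1,0,0,-1.4,0,1,0,0,0,0,1,0,0,0,0,1,0,0,0,0]

```text
time: 18.4
tool_pos: [0.5596, 0.0602, 0.1295]
tcp_rot: [2.617, 1.737, 0.001]
force: [1.1, -0.2, -0.3]
width: 0.0186
grip_force: 97.8
```

```bash
python3 - <<'E'
from h import *
s=telemetry.sense();im,m=snap('wrist','w7');im2,n=snap('scene','s7');im3,t=snap('top','t7');print(s['tool_pos'],s['force'])
c=lambda i,u,v,h:cv2.convertScaleAbs(cv2.resize(i[v-h:v+h,u-h:u+h,::-1],(399,399),interpolation=cv2.INTER_CUBIC),alpha=1.6)
u,v=proj(m,[.5587,.0597,.09]).astype(int);print(u,v)
cv2.imwrite('pics/k.png',np.hstack([c(im,u,v,60),c(im2,277,185,30)]))
E
```

```text
[0.55958248 0.06020898 0.12945579] [ 1.05043141 -0.22173761 -0.26333494]
255 217
```

View pics/k.png

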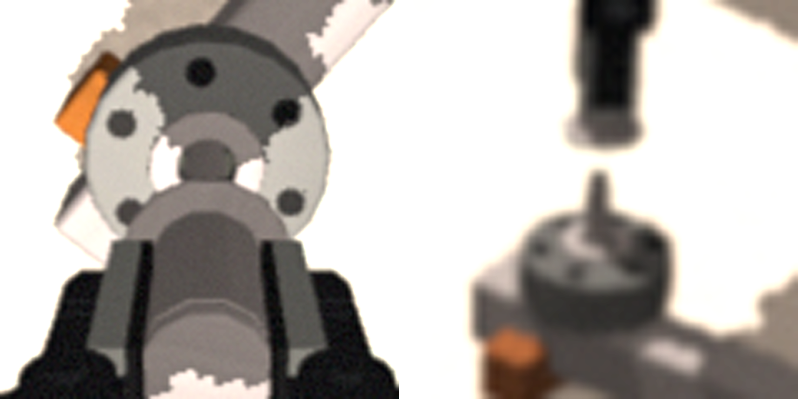

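Wrist view: flange centre and bore both at x≈207. Scene view: cap at x≈604 over the tip at x≈599, about 1 mm apart allowing for perspective lean. They're aligned, so I'll lower onto the taper.

Emit:
step_arm:
  commands: [1,0,0,-0.6,0,1,0,0,-0.5,0,1,0,0,-0.4,0,1,0,0,-0.4,0,1,0,0,0,0,1,0,0,0,0]

```text
time: 19.15
tool_pos: [0.5591, 0.0608, 0.1096]
tcp_rot: [-2.616, -1.739, 0.0]
force: [-0.2, -0.0, -0.6]
width: 0.0183
grip_force: 97.8
```

Emit:
step_arm:
  commands: [1,0,-0.1,-0.2,0,1,0,0,-0.2,0,1,0,0,-0.2,0,1,0,0,0,0,1,0,0,0,0]

```text
time: 19.65
tool_pos: [0.5592, 0.0598, 0.1037]
tcp_rot: [2.617, 1.739, 0.0]
force: [2.3, 1.0, -0.4]
width: 0.0183
grip_force: 97.8
```

Emit:
step_arm:
  commands: [1,0,0,-0.15,0,1,0,0,-0.15,0,1,0,0,0,0]

```text
time: 19.95
tool_pos: [0.5592, 0.0598, 0.1007]
tcp_rot: [2.616, 1.739, 0.001]
force: [1.2, -0.4, -1.0]
width: 0.0184
grip_force: 97.8
```

Emit:
step_arm:
  commands: [1,0,0,-0.1,0,1,0,0,-0.1,0,1,0,0,0,0]

```text
time: 20.25
tool_pos: [0.5591, 0.0598, 0.0986]
tcp_rot: [2.617, 1.739, 0.0]
force: [1.3, 0.3, 0.3]
width: 0.0182
grip_force: 97.8
```

Emit:
step_arm:
  commands: [1,0,0,-0.1,0,1,0,0,-0.1,0,1,0,0,0,0]

```text
time: 20.55
tool_pos: [0.5591, 0.0598, 0.0965]
tcp_rot: [2.617, 1.739, 0.0]
force: [1.1, 0.6, -0.9]
width: 0.0183
grip_force: 97.8
```

Emit:
step_arm:
  commands: [1,0,0,-0.1,0,1,0,0,-0.1,0,1,0,0,0,0]

```text
time: 20.85
tool_pos: [0.5591, 0.0598, 0.0945]
tcp_rot: [-2.617, -1.739, 0.0]
force: [1.4, 0.2, -1.2]
width: 0.0185
grip_force: 97.8
```

```bash
python3 - <<'E'
from h import *
n=optics.camera_model('scene');m=optics.camera_model('wrist')
for z in(.1155,.12,.125,.13):print(z,proj(n,[.559,.060,z]))
print('tip',proj(n,[.559,.06,.101]), 'seen',247+200/6.65,155+172/6.65,'flange seen',247+205/6.65,155+132/6.65)
s=telemetry.sense();print(s['joint_torque'].round(2),s['moment'].round(2))
im,n=snap('scene','s8');im,_=snap('wrist','w8')
E
```

```text
0.1155 [277.2 174.3]
0.12 [277.3 172.7]
0.125 [277.3 170.9]
0.13 [277.4 169.1]
tip [276.9 179.4] seen 277.0751879699248 180.86466165413535 flange seen 277.82706766917295 174.84962406015038
[ -0.07 -43.14 -10.67  -0.09   0.41  -0.  ] [ 0.04 -0.23 -0.01]
```

```bash
python3 - <<'E'
from h import *
n=optics.camera_model('scene')
for z in(.07,.0806,.085,.094,.101):print(z,proj(n,[.559,.06,z]))
a=cv2.imread('pics/s7.png',0);b=cv2.imread('pics/s8.png',0);c=cv2.imread('pics/s5.png',0)
for v in range(164,208):print(v,c[v,266:290:2],a[v,266:290:2],b[v,266:290:2])
E
```

```text
0.07 [276.4 190.1]
0.0806 [276.6 186.5]
0.085 [276.7 185. ]
0.094 [276.8 181.9]
0.101 [276.9 179.4]
164 [185 185 183 184 184 183 183 183 182 183 181 181] [184 181 182 155  53  23   8  11  68 174 180 181] [186 183 181 103  10   6  11  17  11  38 162 182]
165 [187 185 184 184 185 184 183 183 183 182 182 182] [184 183 183 156  53  22   9   7  69 174 181 181] [186 185 185 132  21   7   7  10   8  46 173 182]
166 [186 185 184 185 185 184 184 183 182 182 182 183] [184 183 184 162  56  20  10   9  71 173 182 182] [185 186 186 149  23   4   8   8   5  51 175 183]
167 [184 184 184 185 186 185 184 183 181 181 182 182] [183 183 183 171  71  19  10  11  73 173 180 180] [184 185 186 148  15   5   8   7   5  61 175 183]
168 [184 185 185 185 186 187 185 182 183 182 182 182] [182 183 184 179  82  20   9  10  79 177 180 180] [184 185 186 146  11   6  13  13   6  79 177 183]
169 [186 185 186 186 186 185 184 182 183 183 183 182] [184 184 183 182  80  18   7   9  85 178 182 180] [185 186 186 146  11   8  21  17   7  90 180 183]
170 [186 185 185 186 186 185 184 182 182 183 184 184] [185 183 184 181  77  
[... 4907 characters left out ...]
 45  34  31  31  30  29  29  29  29  29  54 129] [ 46  35  32  31  30  30  31  30  30  30  53 130]
203 [49 37 32 32 29 30 31 32 30 39 52 82] [49 37 34 31 29 30 31 31 30 38 51 81] [50 38 33 32 31 30 31 31 31 40 52 82]
204 [55 41 37 36 33 34 34 36 40 50 57 59] [54 41 37 36 32 33 32 37 39 49 54 57] [54 43 38 36 33 32 35 36 40 51 56 59]
205 [65 46 42 41 39 40 43 47 51 57 58 57] [64 45 42 41 38 40 43 47 51 60 65 61] [65 45 42 41 38 40 43 47 52 60 58 57]
206 [75 47 44 44 43 43 48 53 56 59 58 57] [73 48 43 43 43 44 46 52 60 78 95 83] [74 48 43 45 43 44 48 53 60 77 70 59]
207 [78 49 44 44 44 43 47 49 54 57 65 65] [ 76  48  43  44  43  43  46  49  61  96 118 110] [78 49 44 45 45 43 47 49 63 94 91 63]
```

```bash
python3 - <<'E'
from h import *
m=optics.camera_model('wrist');s=telemetry.sense();d=s['tool_pos']-np.array([.5596,.0602,.1295])
q=lambda X:proj(m,np.array(X)+d)
for z in(.066,.070,.074):print('bore pred',z,q([.5587,.0598,z]),'seen 257.3 205.1')
for o in(.0139,.011,.017):
  P=np.array([q([.5596+.016*np.cos(a),.0602+.016*np.sin(a),.1295-o+.003]) for a in np.linspace(0,6.28,99)]);print('flange',o,P.min(0),P.max(0),'seen left,right,top',195+127/3.325,195+288/3.325,157+180/3.325)
print(s['force'],s['tool_pos'])
E
```

```text
bore pred 0.066 [255.5 205.8] seen 257.3 205.1
bore pred 0.07 [255.5 207.5] seen 257.3 205.1
bore pred 0.074 [255.4 209.4] seen 257.3 205.1
flange 0.0139 [230.1 209.8] [282.5 257.4] seen left,right,top 233.1954887218045 281.61654135338347 211.13533834586465
flange 0.011 [229.7 211.5] [282.9 259.9] seen left,right,top 233.1954887218045 281.61654135338347 211.13533834586465
flange 0.017 [230.6 207.9] [282.  254.9] seen left,right,top 233.1954887218045 281.61654135338347 211.13533834586465
[2.06048406 0.7597372  0.06303325] [0.55903435 0.05977696 0.09454009]
```

Emit:
step_arm:
  commands: [1,0,0,-0.1,0,1,0,0,-0.1,0,1,0,0,0,0]

```text
time: 21.25
tool_pos: [0.5591, 0.0598, 0.0926]
tcp_rot: [2.617, 1.739, 0.0]
force: [2.0, 1.2, -1.1]
width: 0.0184
grip_force: 97.8
```

Emit:
step_arm:
  commands: [1,0,0,-0.1,0,1,0,0,-0.1,0,1,0,0,0,0]

```text
time: 21.55
tool_pos: [0.559, 0.0598, 0.0905]
tcp_rot: [-2.617, -1.739, 0.0]
force: [1.9, 0.1, -1.8]
width: 0.0183
grip_force: 97.8
```

Emit:
step_arm:
  commands: [1,0,0,-0.1,0,1,0,0,-0.1,0]

```text
time: 21.75
tool_pos: [0.5591, 0.0598, 0.0889]
tcp_rot: [-2.617, -1.739, -0.0]
force: [0.2, 0.4, 1.6]
width: 0.0182
grip_force: 98.0
```

Emit:
step_arm:
  commands: [1,0,0,-0.05,0,1,0,0,-0.05,0,1,0,0,0,0]

```text
time: 22.05
tool_pos: [0.5591, 0.0598, 0.0878]
tcp_rot: [2.617, 1.739, 0.0]
force: [1.0, 0.2, 0.7]
width: 0.0183
grip_force: 97.9
```

Emit:
step_arm:
  commands: [1,0,0,-0.05,0,1,0,0,-0.05,0]

```text
time: 22.25
tool_pos: [0.5591, 0.0598, 0.0868]
tcp_rot: [2.617, 1.739, 0.0]
force: [0.8, 0.1, 0.9]
width: 0.0181
grip_force: 97.9
```

Emit:
step_arm:
  commands: [1,0,0,-0.05,0,1,0,0,-0.05,0]

```text
time: 22.45
tool_pos: [0.5591, 0.0598, 0.0858]
tcp_rot: [-2.617, -1.739, 0.0]
force: [0.3, 0.5, 2.6]
width: 0.018
grip_force: 98.0
```

Emit:
step_arm:
  commands: [1,0,0,-0.05,0,1,0,0,-0.05,0]

```text
time: 22.65
tool_pos: [0.5591, 0.0598, 0.0848]
tcp_rot: [2.617, 1.739, 0.0]
force: [0.9, 0.1, 1.0]
width: 0.0182
grip_force: 97.9
```

Emit:
step_arm:
  commands: [1,0,0,-0.05,0,1,0,0,-0.05,0]

```text
time: 22.85
tool_pos: [0.5591, 0.0598, 0.0838]
tcp_rot: [-2.617, -1.739, 0.0]
force: [0.6, 0.7, 3.1]
width: 0.0183
grip_force: 98.0
```

Emit:
step_arm:
  commands: [1,0,0,-0.05,0,1,0,0,-0.05,0]

```text
time: 23.05
tool_pos: [0.5591, 0.0598, 0.0828]
tcp_rot: [2.617, 1.739, 0.0]
force: [0.2, 0.7, 3.1]
width: 0.0184
grip_force: 98.0
```

Emit:
step_arm:
  commands: [1,0,0,-0.05,0,1,0,0,-0.05,0]

```text
time: 23.25
tool_pos: [0.5591, 0.0598, 0.082]
tcp_rot: [2.616, 1.739, 0.0]
force: [-0.3, 0.4, 5.1]
width: 0.018
grip_force: 98.2
```

Emit:
step_arm:
  commands: [1,0,0,-0.05,0,1,0,0,-0.05,0]

```text
time: 23.45
tool_pos: [0.5592, 0.0598, 0.0812]
tcp_rot: [2.616, 1.739, 0.0]
force: [-0.7, -0.6, 6.6]
width: 0.0183
grip_force: 98.4
```

Emit:
step_arm:
  commands: [1,0,0,-0.05,0,1,0,0,-0.03,0]

```text
time: 23.65
tool_pos: [0.5592, 0.0598, 0.0805]
tcp_rot: [2.616, 1.739, 0.0]
force: [0.3, 0.4, 6.1]
width: 0.0184
grip_force: 98.4
```

Emit:
step_arm:
  commands: [1,0,0,-0.05,0,1,0,0,-0.03,0]

```text
time: 23.85
tool_pos: [0.5592, 0.0598, 0.08]
tcp_rot: [2.616, 1.739, 0.0]
force: [-1.0, 0.9, 10.8]
width: 0.0182
grip_force: 99.0
```

Emit:
step_arm:
  commands: [1,0,0,-0.04,0,1,0,0,0,0]

```text
time: 24.05
tool_pos: [0.5592, 0.0598, 0.08]
tcp_rot: [2.616, 1.739, 0.001]
force: [-1.6, 0.5, 11.2]
width: 0.0181
grip_force: 99.2
```

Emit:
step_arm:
  commands: [1,0,0,-0.04,0,1,0,0,0,0]

```text
time: 24.25
tool_pos: [0.5592, 0.0598, 0.08]
tcp_rot: [2.616, 1.739, 0.001]
force: [-0.8, 0.4, 13.7]
width: 0.0182
grip_force: 99.5
```

Emit:
step_arm:
  commands: [1,0,0,-0.02,0,1,0,0,0,0,1,0,0,0,0]

```text
time: 24.55
tool_pos: [0.5592, 0.0598, 0.08]
tcp_rot: [2.616, 1.739, 0.001]
force: [-2.6, 0.8, 14.3]
width: 0.0185
grip_force: 99.6
```

```bash
python3 - <<'E'
from h import *
s=telemetry.sense();print(s['force'],s['tool_pos'])
E
```

```text
[-2.56701925  0.82039671 14.32612152] [0.55922346 0.05982977 0.07998447]
```

Emit:
step_arm:
  commands: [1,0,0,0,0,1,0,0,0,0]
  newtons: 50

```text
time: 24.75
tool_pos: [0.5592, 0.0598, 0.08]
tcp_rot: [2.616, 1.739, 0.001]
force: [-2.1, 0.5, 14.9]
width: 0.0183
grip_force: 99.6
```

Emit:
step_arm:
  commands: [1,0,0,0,0,1,0,0,0,0]
  newtons: 25

```text
time: 24.95
tool_pos: [0.5592, 0.0598, 0.08]
tcp_rot: [2.616, 1.739, 0.001]
force: [-1.9, 0.7, 14.6]
width: 0.0182
grip_force: 99.6
```

Emit:
step_arm:
  commands: [1,0,0,0.1,0,1,0,0,0.05,0,1,0,0,0,0]

```text
time: 25.25
tool_pos: [0.5592, 0.0598, 0.0802]
tcp_rot: [2.616, 1.739, 0.001]
force: [-0.4, 0.3, 7.9]
width: 0.0183
grip_force: 98.6
```

Emit:
step_arm:
  commands: [0.6,0,0,0,0,0.5,0,0,0,0,0.4,0,0,0,0,0.4,0,0,0,0]

```text
time: 25.65
tool_pos: [0.5586, 0.0598, 0.0792]
tcp_rot: [-2.616, -1.738, 0.001]
force: [0.9, -0.9, -0.3]
width: 0.0515
grip_force: 0.0
```

```bash
python3 - <<'E'
from h import *
n=optics.camera_model('scene')
im,_=snap('scene','s9');im,_=snap('wrist','w9')
b=cv2.imread('pics/s8.png',0);d=cv2.imread('pics/s9.png',0)
print(proj(n,[.559,.06,.066]),proj(n,[.559,.06,.0806]),proj(n,[.559,.06,.1065]))
for v in range(174,198):print(v,b[v,268:288:2],d[v,268:288:2])
E
```

```text
[276.3 191.4] [276.6 186.5] [277.  177.5]
174 [187 187 126  37  12   9  16 123 182 183] [186 184  68   9   8  15  51  26  53 177]
175 [184 186 126  39  12   9  19 129 185 183] [185 183  64   9  11  14  28  14  60 178]
176 [184 183 122  37  11   9  22 132 185 185] [185 184  64  11   9  14  13  10  66 181]
177 [185 184 120  36  13   7  25 135 185 185] [186 183  64  11   9  14  11   7  65 180]
178 [185 185 132  38  13   9  25 137 185 184] [185 183  69  13  10  13  11   9  65 178]
179 [187 188 148  43  12  11  26 137 186 184] [188 184  81  18   7  10   8  19  87 181]
180 [186 187 153  45   9   6  29 136 186 185] [186 184 107  31  11   7  10  52 130 185]
181 [185 186 154  43   9   7  33 140 186 186] [187 186 135  46  15   6  12  90 168 186]
182 [183 186 154  44  11  10  35 146 186 185] [185 186 153  52  15   9  15 106 182 187]
183 [183 184 144  46  21  21  45 151 184 183] [184 186 156  52  13  10  15 109 183 185]
184 [183 178 125  49  38  36  53 152 184 183] [184 185 154  49  14   9  16 111 182 183]
185 [184 169 113  54  48  45  52 133 182 183] [184 184 148  50  16  10  15 119 184 183]
18
[... 213 characters left out ...]
6 165] [115  82  81  43  12   6  16  63 107 166]
189 [ 87  71  67  65  51  55  62  40  54 129] [ 87  89  98  42  11   7  18  43  56 130]
190 [77 75 64 52 46 47 59 42 31 76] [ 76  97 107  45  13  12  23  42  32  76]
191 [61 76 73 55 50 46 59 44 25 39] [ 61  89 109  63  41  39  36  42  24  39]
192 [47 76 79 66 54 52 57 43 29 33] [47 70 93 78 72 68 50 39 29 34]
193 [63 77 79 66 58 54 47 37 35 36] [62 71 71 73 79 71 51 37 34 37]
194 [75 80 73 61 61 49 36 31 36 37] [76 78 65 54 65 59 55 32 37 37]
195 [72 78 62 57 70 59 33 23 33 34] [71 79 63 48 67 67 66 26 33 35]
196 [57 70 56 57 78 75 42 25 33 32] [56 72 61 53 75 76 69 31 33 33]
197 [40 54 56 61 75 73 49 36 33 31] [40 55 57 56 64 65 60 37 33 31]
```

Emit:
step_arm:
  commands: [0.3,0,0,1,0,0.2,0,0,3,0,0.2,0,0,4,0,0.2,0,0,4,0,0.2,0,0,0,0,0.2,0,0,0,0,0.2,0,0,0,0]

```text
time: 26.45
tool_pos: [0.5581, 0.0599, 0.1991]
tcp_rot: [-2.616, -1.738, 0.002]
force: [0.5, -0.1, 0.3]
width: 0.0685
grip_force: 0.0
```

```bash
python3 - <<'E'
from h import *
n=optics.camera_model('scene')
im,_=snap('scene','s10');im,m=snap('wrist','w10')
d=cv2.imread('pics/s10.png',0);s=telemetry.sense();print(s['tool_pos'],s['force'])
for z in(.064,.066,.068,.072,.1045,.1065,.1085,.1125):print(z,proj(n,[.559,.06,z]))
for v in range(170,200):print(v,d[v,262:292:2])
E
```

```text
[0.55793515 0.05987254 0.19832051] [ 0.04493621 -0.12431594 -0.91630358]
0.064 [276.3 192.1]
0.066 [276.3 191.4]
0.068 [276.4 190.8]
0.072 [276.4 189.4]
0.1045 [277.  178.2]
0.1065 [277.  177.5]
0.1085 [277.1 176.8]
0.1125 [277.1 175.4]
170 [181 180 182 182 181 183 181 181 180 179 179 178 180 179 180]
171 [182 179 182 182 182 182 181 181 182 179 178 180 180 181 181]
172 [182 181 182 183 182 183 181 181 182 179 179 180 181 182 181]
173 [183 183 182 182 183 182 181 183 183 180 180 180 181 183 182]
174 [183 183 182 182 182 183 180 180 181 180 181 179 179 182 181]
175 [183 182 181 180 182 182 168 159 161 172 181 180 179 181 181]
176 [182 183 182 180 182 177 145 131 134 154 180 179 181 182 179]
177 [182 181 181 180 182 171 128 123 122 132 177 180 180 182 179]
178 [182 182 182 182 182 164 114 116 112 106 175 180 180 180 178]
179 [182 182 182 181 183 159  95  92  83  82 173 182 180 179 178]
180 [182 182 181 181 182 154  78  61  52  71 174 181 181 179 179]
181 [182 181 180 181 182 151  61  49  43  71 172 182 182 179 178]
182 [180 180 180 180 182 151  58  48  43  76 174 181 181 179 178]
183 [
[... 416 characters left out ...]
 95  52  47  43  46  67  85 136 174 179]
190 [178 171 105  73  94 104  60  46  43  48  58  63  94 161 178]
191 [178 159  81  58  85 105  85  58  53  54  47  41  62 148 177]
192 [170 139  68  46  69  91  99  84  77  56  40  35  62 143 178]
193 [154 114  69  60  68  68  81  87  79  52  37  48  73 137 178]
194 [135 103  62  74  76  63  54  67  60  53  41  64  73 130 178]
195 [123  99  49  69  75  61  46  65  66  63  44  67  60 124 178]
196 [121  98  39  53  70  59  50  75  75  69  52  59  42 123 177]
197 [120  99  37  38  53  55  57  74  73  67  55  43  33 128 178]
198 [109  96  37  34  37  42  47  57  54  50  41  31  33 133 176]
199 [ 83  84  37  34  34  32  34  36  35  31  29  28  35 141 175]
```

The dome top is where I left it (underside z≈0.066). As a tightness check, I'll press lightly on the dome with the fingers shut.

Emit:
step_arm:
  commands: [1,0.1,0,-2,0,1,0,0,-2.5,0,1,0,0,-2,0,1,0,0,-1,0,1,0,0,-0.5,0,1,0,0,0,0,1,0,0,0,0,1,0,0,0,0]

```text
time: 27.35
tool_pos: [0.5608, 0.0597, 0.1206]
tcp_rot: [2.616, 1.738, 0.002]
force: [-0.3, 0.8, -0.2]
width: 0.0003
grip_force: 0.0
```

Emit:
step_arm:
  commands: [1,0,0,-0.1,0,1,0,0,-0.1,0,1,0,0,0,0]

```text
time: 27.65
tool_pos: [0.5601, 0.0598, 0.1179]
tcp_rot: [2.616, 1.739, 0.0]
force: [0.4, -0.5, -0.1]
width: -0.0004
grip_force: 0.0
```

Emit:
step_arm:
  commands: [1,0,0,-0.2,0,1,0,0,-0.2,0,1,0,0,-0.2,0,1,0,0,-0.2,0,1,0,0,-0.1,0,1,0,0,0,0]

```text
time: 28.25
tool_pos: [0.5601, 0.0598, 0.1087]
tcp_rot: [-2.616, -1.739, 0.0]
force: [0.7, 0.8, 1.1]
width: -0.0001
grip_force: 0.5
```

Emit:
step_arm:
  commands: [1,0,0,-0.05,0,1,0,0,-0.05,0]

```text
time: 28.45
tool_pos: [0.5604, 0.0597, 0.1082]
tcp_rot: [2.616, 1.738, 0.001]
force: [-1.1, 0.0, 7.2]
width: -0.0
grip_force: 3.3
```

Emit:
step_arm:
  commands: [1,0,0,-0.05,0,1,0,0,0,0]

```text
time: 28.65
tool_pos: [0.5605, 0.0597, 0.1078]
tcp_rot: [2.616, 1.738, 0.001]
force: [-1.5, -0.7, 4.0]
width: -0.0001
grip_force: 2.5
```

Emit:
step_arm:
  commands: [1,0,0,-0.05,0,1,0,0,0,0]

```text
time: 28.85
tool_pos: [0.5605, 0.0597, 0.1075]
tcp_rot: [2.616, 1.738, 0.002]
force: [-1.1, -0.1, 5.3]
width: 0.0004
grip_force: 2.8
```

Emit:
step_arm:
  commands: [1,0,0,-0.05,0,1,0,0,0,0]

```text
time: 29.05
tool_pos: [0.5606, 0.0597, 0.1071]
tcp_rot: [2.616, 1.738, 0.002]
force: [-0.5, -0.4, 6.4]
width: 0.0002
grip_force: 3.2
```

Emit:
step_arm:
  commands: [1,0,0,-0.05,0,1,0,0,0,0]

```text
time: 29.25
tool_pos: [0.5606, 0.0597, 0.1067]
tcp_rot: [2.616, 1.738, 0.002]
force: [-2.0, -0.5, 7.0]
width: 0.0
grip_force: 3.4
```

Emit:
step_arm:
  commands: [1,0,0,-0.05,0,1,0,0,0,0]

```text
time: 29.45
tool_pos: [0.5606, 0.0597, 0.1065]
tcp_rot: [2.616, 1.738, 0.002]
force: [-1.4, -0.6, 9.5]
width: 0.0001
grip_force: 4.6
```

Emit:
step_arm:
  commands: [1,0,0,-0.05,0,1,0,0,0,0]

```text
time: 29.65
tool_pos: [0.5608, 0.0597, 0.1065]
tcp_rot: [2.615, 1.738, 0.003]
force: [-1.8, -0.2, 11.5]
width: -0.0002
grip_force: 6.0
```

Emit:
step_arm:
  commands: [1,0,0,-0.04,0,1,0,0,0,0]

```text
time: 29.85
tool_pos: [0.5608, 0.0597, 0.1065]
tcp_rot: [2.615, 1.738, 0.003]
force: [-3.7, 0.4, 14.5]
width: 0.0
grip_force: 7.1
```

Emit:
step_arm:
  commands: [1,0,0,0,0,1,0,0,0,0,1,0,0,0,0]

```text
time: 30.15
tool_pos: [0.5608, 0.0597, 0.1064]
tcp_rot: [2.615, 1.738, 0.003]
force: [-2.6, -0.3, 14.2]
width: 0.0
grip_force: 7.0
```

Emit:
step_arm:
  commands: [1,0,0,0.1,0,1,0,0,0.05,0,1,0,0,0,0]

```text
time: 30.45
tool_pos: [0.5606, 0.0597, 0.1067]
tcp_rot: [2.616, 1.738, 0.002]
force: [-0.1, -0.5, 7.2]
width: -0.0
grip_force: 3.5
```

Emit:
step_arm:
  commands: [1,0,0,0.05,0,1,0,0,0.05,0,1,0,0,0,0]

```text
time: 30.75
tool_pos: [0.5602, 0.0598, 0.1071]
tcp_rot: [2.616, 1.739, 0.0]
force: [-1.4, -0.1, 5.7]
width: -0.0001
grip_force: 2.8
```

Emit:
step_arm:
  commands: [1,0,0,0.05,0,1,0,0,0.05,0,1,0,0,0,0]

```text
time: 31.05
tool_pos: [0.56, 0.0598, 0.1078]
tcp_rot: [-2.616, -1.739, 0.0]
force: [-0.7, -0.4, 4.2]
width: 0.0001
grip_force: 1.9
```

Emit:
step_arm:
  commands: [1,0,0,0.05,0,1,0,0,0,0]

```text
time: 31.25
tool_pos: [0.56, 0.0598, 0.1081]
tcp_rot: [-2.616, -1.739, 0.0]
force: [0.0, 1.3, 1.2]
width: 0.0002
grip_force: 0.7
```

Emit:
step_arm:
  commands: [1,0,0,0.05,0,1,0,0,0,0]

```text
time: 31.45
tool_pos: [0.5599, 0.0598, 0.1085]
tcp_rot: [-2.616, -1.738, 0.001]
force: [0.8, -0.9, 0.9]
width: -0.0
grip_force: 0.0
```

Emit:
step_arm:
  commands: [1,0,0,0.05,0,1,0,0,0,0]

```text
time: 31.65
tool_pos: [0.56, 0.0598, 0.1092]
tcp_rot: [-2.616, -1.739, 0.0]
force: [0.3, 0.3, -0.1]
width: -0.0001
grip_force: 0.0
```

Emit:
step_arm:
  commands: [1,0,0,0.1,0,1,0,0,0,0,1,0,0,0,0,1,0,0,0,0,1,0,0,0,0,1,0,0,0,0,1,0,0,0,0,1,0,0,-0.1,0,1,0,0,0,0,1,0,0,0,0]

```text
time: 32.65
tool_pos: [0.56, 0.0598, 0.1092]
tcp_rot: [-2.617, -1.739, 0.0]
force: [-0.2, 0.3, -0.1]
width: 0.0003
grip_force: 0.0
```

Emit:
step_arm:
  commands: [1,0,0,-0.04,0,1,0,0,0,0]

```text
time: 32.85
tool_pos: [0.5601, 0.0598, 0.1088]
tcp_rot: [-2.616, -1.739, 0.0]
force: [0.6, -0.4, -0.3]
width: 0.0001
grip_force: 0.0
```

Emit:
step_arm:
  commands: [1,0,0,-0.04,0,1,0,0,0,0]

```text
time: 33.05
tool_pos: [0.5601, 0.0598, 0.1085]
tcp_rot: [-2.617, -1.739, 0.0]
force: [0.3, 0.6, 0.2]
width: -0.0001
grip_force: 0.0
```

Emit:
step_arm:
  commands: [1,0,0,-0.03,0,1,0,0,0,0]

```text
time: 33.25
tool_pos: [0.5601, 0.0598, 0.1082]
tcp_rot: [-2.617, -1.739, 0.0]
force: [0.2, 0.3, 0.7]
width: 0.0002
grip_force: 0.0
```

The cap still sits below 0.1082, about 1.3 mm under its free height, and it isn't creeping. It is tight, so I'll retreat.

Emit:
step_arm:
  commands: [1,0,0,1,0,1,0,0,3,0,1,0,0,4,0,1,0,0,3,0,1,0,0,0,0,1,0,0,0,0,1,0,0,0,0]

```text
time: 33.95
tool_pos: [0.559, 0.0599, 0.2173]
tcp_rot: [-2.615, -1.738, 0.003]
force: [0.6, 0.2, 0.4]
width: -0.0
grip_force: 0.0
```

```bash
python3 -c "
from h import *
print(workorder.close_job())"
```

```text
the job is handed in; nothing more can be done
None
```

The wheel is down on the shoulder, collar side up; the cap was pressed to about 15 N and, one second after release, still held the collar spring squeezed by roughly 1.3 mm (about 3 N, worked out from finger contact height, not measured directly), and the job was handed in at 34 s with no verdict shown.

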